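# Lock the filter cartridge into the analyser's quick coupler

## Robot

A 7-joint arm with a two-finger parallel gripper is mounted at the origin on the work surface. World frame = base frame: x ahead of the robot, y to its left, z up, the work surface at z = 0. Lengths are in mm, angles in rad, forces in N, time in s.
With the tool pointing down it reaches from about 350 to 900 mm from the base axis. Payload 8.1 kg.
Tool frame: the origin (TCP) lies on the mounting face of the last link; the fingertips stand 178 mm ahead of it and the grasp point (between the pads) lies 159 mm ahead of it (robot.grip_depth is the distance from the TCP to the grasp point, in mm); z points along the fingers, y is the line along which they close (so a half turn about z gives the same grasp; the last joint's range is limited). The gripper opens to 92 mm and grips with 3 to 60 N. Pads are 19 mm wide; open, the fingers measure 130 mm over their backs; the gripper's body (75 mm by 190 mm) begins 47 mm behind the grasp point.
Start: joints at [1.115, 0.434, 0.025, 1.573, -0.012, 1.134, -0.075], TCP at [215.931, -586.521, 404.742] pointing down, gripper open.
Joint ranges: [-2.62, 2.62], [-0.44, 2.09], [-1.27, 1.32], [0.08, 2.57], [-1.32, 4.46], [0.12, 2], [-2.74, 2.74]. Speed limits (rad/s): [2.22, 2.22, 3.01, 3.01, 3.14, 3.14, 3.14].

## Interface

Orientations are given as a 3x3 rotation matrix whose columns are the frame's x, y, z axes.
In Python, from rig import robot gives the robot as it stands.
- The arm moves only by the tool servo_tool, never from a script. Its argument "commands" is text: rows parted by semicolons, each of 7 numbers parted by spaces: the shift along the tool's x, y, z normalised to -1 to 1, where 1 is 1000 mm, then the turn, a rotation vector about the tool's x, y, z normalised to -1 to 1, where 1 is 180 degrees, then the closure, from -1 (fully open) to 1 (shut). In form: tx ty tz ax ay az gripper; .... A call has 1 to 12 rows; each row shifts and turns the commanded pose from where the row before left it, along the tool's axes as they then stand; what a row does not reach is not made up. A row lasts 1/8 s, in which the tool goes at most 62.5 mm and 10.7 degrees, less where a joint would pass 70% of its speed; a pose out of reach is approached as far as the arm can. A call with a number of a shift or a turn outside -1 to 1 is refused whole. A call with a gripper value outside its range is refused whole. The fingers move at their own pace and stop on an object; "newtons" is the grip in N (left out, the last holds). Time passes only in rows, so rows that do not move let the fingers close. It gives the time, the measured TCP pose, the force, the opening and the grip force at its end, in the units of the state.
- robot.get_state(): the state, without advancing time (a new reading comes with each control period).
- robot.snapshot(name): name is "side" or "top"; returns the picture (420x560x3 uint8, red, green, blue); there is no depth.
- robot.get_calibration(name): a dict with "fx", "fy", "cx", "cy" (pixels), "dist_coeffs" ([k1, k2, p1, p2, k3] as OpenCV has them; the pictures are not rectified), "extrinsics" (4x4, takes a point from camera to world coordinates). Camera axes: x right, y down, z forward; pixel columns grow to the right and rows downward; lengths in mm; the calibration is good to about 2 mm. A picture is of the moment at which its call begins. get_calibration takes no time and is no camera call.
- robot.sign_off(): hands the job in; it is judged then, once.
Trained networks look in the newest picture that a camera, given by its name, has taken for a name from the list of things; names that differ only in an ending like _2 or _b are one class to them, and where a whole thing is asked for, a point or a joint stands for the part that bears it (a point fixed in the world has none). Each returns a list of dicts, best first, with "confidence" (0 to 1); they miss things now and then, are a little off and sometimes report something else, mostly with a low value. They report only what shows in the picture. A call takes as long as a camera call. They do not tell look-alikes from the thing itself.
- robot.spot_in(camera, query): "xy" ([column, row] in pixels, amid what is visible of it).
- robot.pinpoint(camera, query): "xy" ([column, row] in pixels: a listed point, or the origin of a listed thing).
The state is a dict: "t": time; "joint_pos": joint angles; "dq": joint speeds; "joint_torque": joint torques, N m; "eef_pos": TCP position; "ee_rot": TCP orientation; "wrist_force": force on the tool from outside, world axes, zero at the start; "ft_torque": the same for the moment, N m; "width": finger opening in mm; "grasp_force": force on a finger pad.
Only numpy, scipy, OpenCV 4.12 (cv2) and the standard library are available. Lean on these libraries where they do the work, as an engineer would, in place of code of your own. Each camera call takes 0.05 s, during which the arm holds its last target. There are 200 camera calls.

## Task

Pull back (down) the sleeve of the quick coupler on top of the white instrument until it catches, then take the tall filter cartridge from the rack and press its plug gently down into the coupler until the sleeve springs forward again and locks it. The coupler can sit a few millimetres off its marked place, so feel for the hole rather than forcing the plug; leave the cartridge locked in and upright, and leave the disc filter, petri dish, bottle and beaker where they are.

Things in the scene. Friction and masses are not known exactly. Their poses are not given: they have to be found in the camera images.
- instrument: White bench instrument, a fixed box 160 (x) x 180 (y) x 90 mm high; origin at the centre of its underside, z up. On its top stands an upright steel quick coupler, mouth up (see port).
- port (a point): Nominal centre of the coupler's mouth, 156 mm above the bench, axes as the instrument's. Height true, but the coupler's real axis stands 2 to 7 mm beside this point (at most 5 mm along either of the instrument's x and y), differently each time, fixed there. The mouth is a plain upright steel tube, 18 mm bore, 27 mm outside; its flat rim is the coupler's topmost part.
- collar (a point): Nominal centre of the sleeve's top edge when forward, 150 mm above the bench, 6 mm below port; the true axis is off by the same few mm. The sleeve is a plain ribbed aluminium collar around the tube, 40 mm outside diameter, 29 mm bore, 30 mm high. Below it is only a 62 mm round foot 4 mm high on the instrument's top.
- sleeve (a joint): How far the sleeve is pulled back (straight down), in m: 0 forward, 0.012 end of travel; spring 3.5 N at first, 6 N at the end. Past about 0.010 it catches: let go and it stays at 0.008 to 0.0095 (0.006 to 0.007 while a plug passes the jaws). It springs forward to about 0 by itself when a plug is home, locking jaws in its groove. With the sleeve forward the jaws close the bore 14 mm below the rim.
- filter: The filter cartridge, 120 g or so: white plastic cylinder 36 mm in diameter, from 32.5 to 76.5 mm above the origin, small boss to 80.5, on a steel plug. Origin at the centre of the plug's tip, z up along the cartridge. Starts upright in either hole of the rack, shoulder on the rack's top. Pressing it on the coupler with over 35 N damages it.
- shoulder (a point): Underside of the cartridge's shoulder disc (30 mm wide, 4 mm thick), 28.5 mm above the plug's tip. The plug below is 16 mm wide, its tip tapered to 14.5 mm over 2 mm, with a groove 8 to 16 mm above the tip. Fully home the shoulder meets the rim; the jaws lock within about 2 mm of that, and a spring plunger (met 10 to 15 mm deep, 5 to 15 N) then lifts it about 2 mm.
- disc_filter: Another filter, of no use here: flat white disc 48 mm in diameter and 14 mm high with a 16 mm knob on top and a 12 mm plastic stem, in the rack's other hole. Origin at the stem's tip.
- rack: Fixed grey block 70 (x) x 130 (y) x 36 mm high, origin at the centre of its underside, with two holes 21 mm wide and 31 mm deep, at 34 mm either way along its y.
- petri: Clear round petri dish 90 mm in diameter, 14 mm high, loose on the bench; origin at the centre of its underside.
- vial: Small white reagent bottle, 34 mm in diameter and 60 mm high, loose on the bench; origin at the centre of its underside.
- beaker: Glass beaker 60 mm in diameter and 70 mm high, loose on the bench; origin at the centre of its underside.
Not all that is in view belongs to the job. Leave any red look-alike of the filter alone.

How it is judged (in metres and radians):
On the way, in this order (a step that is already met when the one before it is completed fails the run):
1. the sleeve is pulled back and stays caught with the hand off it (value of joint sleeve above 0.006 m and contact force between the fingers and instrument below 0.3 N), for 0.2 s.
2. the plug enters the mouth while the sleeve is still back (value of joint sleeve above 0.005 m and z of filter in the frame of port below -0.005 m and horizontal distance between filter and port below 0.01 m and angle between filter's own z axis and vertical below 0.15 rad), for 0.05 s.
At the end, for the whole second after the job is handed in: The filter cartridge stands locked in the coupler and at rest, released: plug tip more than 23.5 mm below the mouth's rim and within 10 mm of the nominal axis, tilted less than 0.1 rad, the sleeve sprung forward (joint under 2 mm), and the disc filter within 15 mm of where it was (value of joint sleeve below 0.002 m and z of filter in the frame of port below -0.0235 m and horizontal distance between filter and port below 0.01 m and angle between filter's own z axis and vertical below 0.1 rad and linear speed of filter below 0.02 m/s and distance of disc_filter from where it was at the start of the episode below 0.015 m); the robot touches nothing.
It fails at once if the cartridge is pressed on the instrument or its coupler with more than 35 N (contact force between filter and instrument above 35 N).
It fails at once if the petri dish, bottle, beaker or disc filter is moved more than 30 mm (distance of any of petri, vial, beaker, disc_filter from where it was at the start of the episode above 0.03 m).
It also fails if it takes over 64 s, if anything falls off the work surface, if the arm or the gripper's body presses on something with over 40 N, if the wrist force passes 120 N, or if a joint passes its speed limit or range.

## Working session

There is one attempt and no reset: what is moved stays moved. The work goes in short steps, Python scripts to look and compute and a tool call to move; the robot and the scene stay as the last step left them, time stands still between calls to the robot, and variables do not carry over. Pictures are saved under pics/ and viewed, at most 10 in all, crops included, and the job is handed in when it is done.

Besides the shell and the picture viewer there is one more tool, called after "Call:" by a JSON object that holds its "fn" and its "kwargs". servo_tool: Moves the arm, as the interface text tells. Scaled input: -1 to 1 covers 1000 mm each way for a shift and 180 degrees each way for a turn. Its arguments: {"type":"object","properties":{"commands":{"type":"string"},"newtons":{"type":"number"}},"required":["commands"]}

```bash
mkdir -p pics; ls; cat > h.py <<'E'
import numpy as np, cv2
from rig import robot
def ray(cam,xy):
    c=robot.get_calibration(cam);K=np.array([[c['fx'],0,c['cx']],[0,c['fy'],c['cy']],[0,0,1.]])
    u=cv2.undistortPoints(np.array([[xy]],float),K,np.array(c['dist_coeffs'],float))[0,0]
    E=np.array(c['extrinsics']);return E[:3,3],E[:3,:3]@np.array([u[0],u[1],1])
def atz(cam,xy,z):
    o,d=ray(cam,xy);return o+d*(z-o[2])/d[2]
def proj(cam,p):
    c=robot.get_calibration(cam);K=np.array([[c['fx'],0,c['cx']],[0,c['fy'],c['cy']],[0,0,1.]])
    E=np.linalg.inv(np.array(c['extrinsics']))
    return cv2.projectPoints(np.array(p,float).reshape(-1,1,3),cv2.Rodrigues(E[:3,:3])[0],E[:3,3],K,np.array(c['dist_coeffs'],float))[0][:,0]
def tri(a,b):
    (o,d),(p,e)=a,b;d=d/np.linalg.norm(d);e=e/np.linalg.norm(e)
    s=np.linalg.lstsq(np.c_[d,-e],p-o,rcond=None)[0]
    x,y=o+s[0]*d,p+s[1]*e;return (x+y)/2,np.linalg.norm(x-y)
def save(n,im): cv2.imwrite('pics/'+n+'.png',cv2.cvtColor(im,cv2.COLOR_RGB2BGR))
E
python3 - <<'E'
from h import *
np.set_printoptions(precision=1,suppress=True)
ims=[]
for c in('top','side'):
    im=robot.snapshot(c); save(c+'0',im)
    k=robot.get_calibration(c);print(c,k['fx'],np.array(k['extrinsics'])[:3].round(2).tolist())
    for q in('port','collar','filter','shoulder','disc_filter','rack','instrument','petri','vial','beaker'):
        print(q,[(np.round(r['xy'],1).tolist(),round(r['confidence'],2)) for r in robot.pinpoint(c,q)[:3]])
E
```

```text
pics
top 465.6367222360706 [[-0.03, -0.99, 0.11, 465.96], [-1.0, 0.03, 0.01, 117.39], [-0.02, -0.11, -0.99, 1134.46]]
port []
collar [([394.1, 234.7], 0.68), ([204.0, 251.3], 0.36)]
filter [([168.0, 266.5], 0.66), ([203.6, 250.6], 0.59)]
shoulder [([164.1, 264.0], 0.65), ([204.8, 252.2], 0.65), ([205.3, 254.0], 0.58)]
disc_filter [([229.3, 258.6], 0.75)]
rack [([217.8, 253.5], 0.59), ([229.2, 258.2], 0.29)]
instrument [([386.5, 228.3], 0.69)]
petri [([290.8, 257.7], 0.95)]
vial [([292.2, 172.5], 0.46)]
beaker [([224.2, 142.6], 0.78), ([203.4, 254.7], 0.71), ([230.0, 257.9], 0.32)]
side 506.2844677483674 [[0.98, -0.09, 0.18, 409.29], [-0.21, -0.52, 0.83, -653.37], [0.02, -0.85, -0.53, 603.32]]
port [([255.0, 266.9], 0.76)]
collar [([256.3, 274.4], 0.77)]
filter [([203.1, 192.9], 0.73), ([213.3, 223.0], 0.71), ([215.9, 208.4], 0.66)]
shoulder [([199.1, 180.4], 0.74), ([213.7, 198.2], 0.6)]
disc_filter [([214.0, 221.5], 0.86), ([340.3, 214.8], 0.29)]
rack [([215.7, 219.2], 0.86)]
instrument [([275.1, 357.9], 0.56)]
petri [([218.5, 266.0], 0.57)]
vial [([327.5, 262.1], 0.85), ([278.1, 358.9], 0.42)]
beaker [([339.4, 217.6], 0.69)]
```

View pics/top0.png

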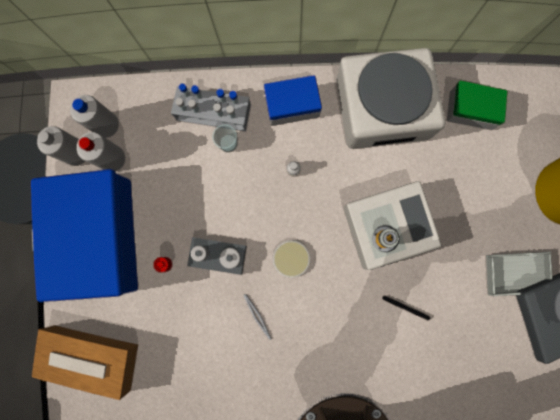

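View pics/side0.png

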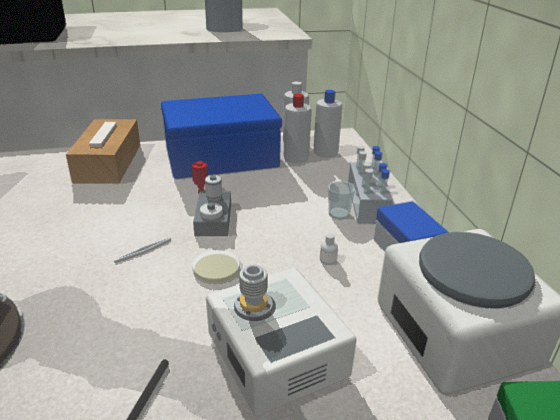

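The rack is at about (217,253) in the top view and (213,212) in the side view. The tall white cartridge sits in its left hole at (199,252) top and (213,187) side, and the disc filter is in the right hole at (229,258). Things that could be mistaken for the cartridge:
- the red look-alike at (163,265) top and (200,172) side
- the disc filter at (229,258)
- the white bottle at (293,168)

I choose the tall white one in the rack at (199,252). The coupler is at (387,238) top and (254,280) side.

```bash
python3 - <<'E'
from h import *
t=cv2.imread('pics/top0.png');s=cv2.imread('pics/side0.png')
def cr(im,x,y,w=66,h=50): return cv2.resize(im[y-h//2:y+h//2,x-w//2:x+w//2],(396,300),interpolation=cv2.INTER_CUBIC)
cv2.imwrite('pics/c1.png',np.vstack([np.hstack([cr(t,387,238),cr(s,254,285)]),np.hstack([cr(t,210,254),cr(s,213,195)])]))
np.set_printoptions(precision=1,suppress=True)
# top-face of filter, side top
print('filt top z88 top', atz('top',(199,251),88))
print('disc', atz('top',(229.3,258.6),60))
print('rack', atz('top',(217.8,253.5),0), atz('side',(215.7,219.2),0))
print('inst', atz('top',(386.5,228.3),0), atz('side',(275.1,357.9),0))
print('port', atz('side',(255,266.9),156), 'collar',atz('top',(394.1,234.7),150),atz('side',(256.3,274.4),150))
E
```

```text
filt top z88 top [482.  320.2  88. ]
disc [463.3 255.2  60. ]
rack [476.2 290.9   0. ] [474.1 293.    0. ]
inst [ 525.3 -123.4    0. ] [ 524.2 -121.6    0. ]
port [499.8 -87.7 156. ] collar [ 503.3 -107.2  150. ] [500.  -97.4 150. ]
```

View pics/c1.png

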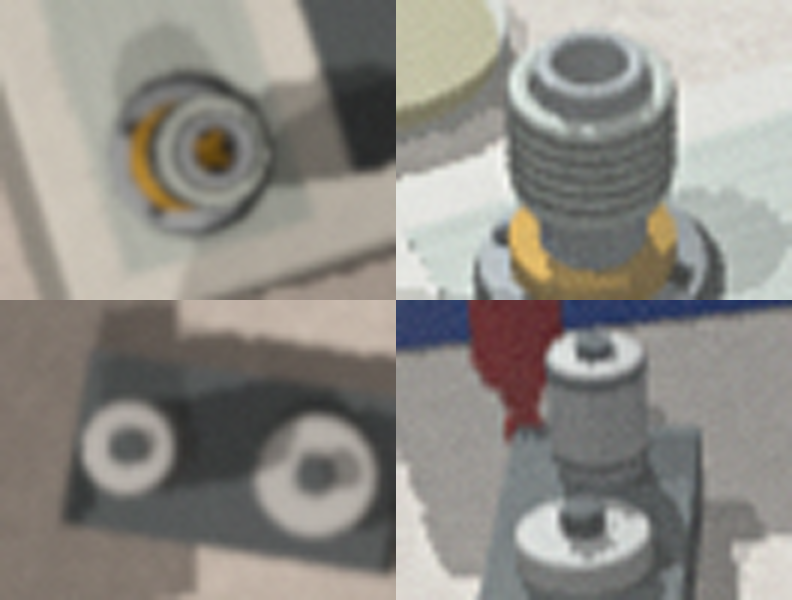

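The crop confirms the choice: a tall, slim white cylinder with a boss, behind the flat disc filter. The coupler mouth is at about (389,238) top and (254,270) side.

```bash
python3 - <<'E'
from h import *
np.set_printoptions(precision=1,suppress=True)
for n,a,b,z in(('mouth',(388.8,237.7),(253.2,269.5),156),('filt',(197.8,253),(212.8,178.7),84),('filtboss',(198.3,252.8),(212.8,177.2),88)):
    print(n,atz('top',a,z),atz('side',b,z),tri(ray('top',a),ray('side',b)))
# rack yaw from instance: corners
p=[atz('top',(177+66/6,229+220/6),36),atz('top',(177+92/6,229+52/6),36),atz('top',(177+375/6,229+268/6),36)]
print('rack dirs',np.degrees(np.arctan2(*(p[2]-p[0])[:2][::-1])),np.degrees(np.arctan2(*(p[1]-p[0])[:2][::-1])))
s=robot.get_state();print(s['t'],s['eef_pos'],s['ee_rot'],s['width'],s['wrist_force'])
E
```

```text
mouth [497.2 -94.2 156. ] [496.3 -93.1 156. ] (array([496.6, -94. , 156.7]), np.float64(0.9852758684976609))
filt [477.6 323.8  84. ] [475.1 325.1  84. ] (array([476.3, 323.8,  84.7]), np.float64(2.618625037917939))
filtboss [478.  321.9  88. ] [475.2 324.5  88. ] (array([476.5, 321.7,  89.4]), np.float64(2.943682479948722))
rack dirs -99.94941652301578 -9.741922162523835
1.1 [ 215.9 -586.5  404.8] [[ 0.9  0.3  0. ]
 [ 0.3 -0.9 -0. ]
 [-0.   0.  -1. ]] 92.12961083641264 [-0.7  0.5  1. ]
```

```bash
cat >> h.py <<'E'
def go(target,yaw=None):
    "needed shift in tool axes (units of move) and turn"
    s=robot.get_state();R=np.array(s['ee_rot']);p=np.array(s['eef_pos'])
    d=R.T@(np.array(target,float)-p)/1000
    print('t',round(s['t'],2),'pos',p.round(1),'F',np.round(s['wrist_force'],1),'w',round(s['width'],1),'g',s['grasp_force'])
    print('shift',d.round(4),'yaw_y',round(np.degrees(np.arctan2(R[1,1],R[0,1])),2),'tilt',(R[:,2]*1e3).round(1))
    if yaw is not None:
        a=np.radians(yaw);y=np.array([np.cos(a),np.sin(a),0]);z=np.array([0,0,-1.]);D=np.c_[np.cross(y,z),y,z]
        print('turn',(cv2.Rodrigues(R.T@D)[0].ravel()/np.pi).round(4))
E
python3 -c "
from h import *
go((497,-94,340),-10)"
```

```text
t 1.1 pos [ 215.9 -586.5  404.8] F [-0.7  0.5  1. ] w 92.1 g 0.0
shift [ 0.4339 -0.3651  0.0647] yaw_y -69.79 tilt [ 0.e+00 -1.e-01 -1.e+03]
turn [ 0.      0.     -0.3322]
```

Call:
{"fn": "servo_tool", "kwargs": {"commands": "0 0 0 0 0 -0.0554 -1;0 0 0 0 0 -0.0554 -1;0 0 0 0 0 -0.0554 -1;0 0 0 0 0 -0.0554 -1;0 0 0 0 0 -0.0554 -1;0 0 0 0 0 -0.0552 -1;0 0 0 0 0 0 -1"}}

```text
t: 1.98
eef_pos: [215.7, -586.6, 404.7]
ee_rot: [[0.175, 0.985, 0.0], [0.985, -0.175, 0.0], [0.0, 0.0, -1.0]]
wrist_force: [0.3, 0.4, 0.1]
width: 91.7
grasp_force: 0.0
```

```bash
python3 -c "
from h import *
go((497,-94,345),-10)"
```

```text
t 1.98 pos [ 215.7 -586.6  404.7] F [0.3 0.4 0.1] w 91.7 g 0.0
shift [0.5342 0.1908 0.0598] yaw_y -10.07 tilt [ 2.e-01  1.e-01 -1.e+03]
turn [ 0.0001 -0.     -0.0004]
```

Call:
{"fn": "servo_tool", "kwargs": {"commands": "0.0485 0.0173 0.0054 0 0 0 -1;0.0485 0.0173 0.0054 0 0 0 -1;0.0485 0.0173 0.0054 0 0 0 -1;0.0485 0.0173 0.0054 0 0 0 -1;0.0485 0.0173 0.0054 0 0 0 -1;0.0485 0.0173 0.0054 0 0 0 -1;0.0485 0.0173 0.0054 0 0 0 -1;0.0485 0.0173 0.0054 0 0 0 -1;0.0485 0.0173 0.0054 0 0 0 -1;0.0485 0.0173 0.0054 0 0 0 -1;0.0485 0.0173 0.0054 0 0 0 -1;0 0 0 0 0 0 -1"}}

```text
t: 3.48
eef_pos: [497.5, -89.9, 345.3]
ee_rot: [[0.171, 0.985, 0.001], [0.985, -0.171, 0.002], [0.002, 0.001, -1.0]]
wrist_force: [0.1, -1.0, 0.2]
width: 91.8
grasp_force: 0.0
```

```bash
python3 -c "
from h import *
go((497,-94,296),-10)"
```

```text
t 3.48 pos [497.5 -89.9 345.3] F [ 0.1 -1.   0.2] w 91.8 g 0.0
shift [-0.0042  0.0002  0.0493] yaw_y -9.86 tilt [    1.1     2.2 -1000. ]
turn [ 0.0002 -0.0007  0.0008]
```

Call:
{"fn": "servo_tool", "kwargs": {"commands": "0 0 0 0 0 0 -1;0 0 0 0 0 0 -1"}}

```text
t: 3.72
eef_pos: [495.5, -95.5, 345.3]
ee_rot: [[0.177, 0.984, -0.0], [0.984, -0.177, -0.001], [-0.001, -0.0, -1.0]]
wrist_force: [-0.0, -0.6, 0.2]
width: 91.8
grasp_force: 0.0
```

```bash
python3 -c "
from h import *
go((496.8,-94,296),-10)"
```

```text
t 3.73 pos [495.5 -95.5 345.3] F [-0.  -0.6  0.2] w 91.8 g 0.0
shift [0.0017 0.001  0.0493] yaw_y -10.2 tilt [-3.e-01 -7.e-01 -1.e+03]
turn [-0.0001  0.0002 -0.0011]
```

Call:
{"fn": "servo_tool", "kwargs": {"commands": "0.0015 0.001 0.015 0 0 0 -1;0 0 0.015 0 0 0 -1;0 0 0.012 0 0 0 -1;0 0 0.007 0 0 0 -1;0 0 0 0 0 0 -1;0 0 0 0 0 0 0;0 0 0 0 0 0 0.2;0 0 0 0 0 0 0.2;0 0 0 0 0 0 1;0 0 0 0 0 0 1;0 0 0 0 0 0 1;0 0 0 0 0 0 1", "newtons": 25}}

```text
t: 5.22
eef_pos: [497.0, -92.8, 296.4]
ee_rot: [[0.174, 0.985, -0.001], [0.985, -0.174, -0.0], [-0.0, -0.001, -1.0]]
wrist_force: [-2.7, 0.9, 2.8]
width: 40.3
grasp_force: 25.0
```

```bash
python3 -c "
from h import *
go((496.8,-94,284),-10)"
```

```text
t 5.22 pos [497.  -92.8 296.4] F [-2.7  0.9  2.8] w 40.3 g 25.00030298027923
shift [-0.0012  0.0001  0.0124] yaw_y -9.99 tilt [-6.e-01 -1.e-01 -1.e+03]
turn [-0.0002  0.0001  0.    ]
```

Call:
{"fn": "servo_tool", "kwargs": {"commands": "0 0 0.004 0 0 0 1;0 0 0.004 0 0 0 1;0 0 0.003 0 0 0 1;0 0 0.002 0 0 0 1;0 0 0 0 0 0 1;0 0 0 0 0 0 1"}}

```text
t: 5.98
eef_pos: [497.0, -92.7, 284.1]
ee_rot: [[0.174, 0.985, -0.0], [0.985, -0.174, -0.001], [-0.001, -0.0, -1.0]]
wrist_force: [-8.9, 2.0, 18.4]
width: 39.6
grasp_force: 25.0
```

Call:
{"fn": "servo_tool", "kwargs": {"commands": "0 0 -0.001 0 0 0 1;0 0 0 0 0 0 0.3;0 0 0 0 0 0 -1;0 0 0 0 0 0 -1;0 0 0 0 0 0 -1;0 0 -0.02 0 0 0 -1;0 0 -0.04 0 0 0 -1;0 0 -0.05 0 0 0 -1;0 0 -0.05 0 0 0 -1;0.06 0 -0.02 0 0 0 -1;0.06 0 0 0 0 0 -1;0.06 0 0 0 0 0 -1"}}

```text
t: 7.48
eef_pos: [528.5, 85.2, 464.6]
ee_rot: [[0.175, 0.985, 0.002], [0.985, -0.175, -0.0], [0.0, 0.002, -1.0]]
wrist_force: [0.8, -0.3, 0.7]
width: 92.1
grasp_force: 0.0
```

```bash
python3 - <<'E'
from h import *
t=robot.snapshot('top');s=robot.snapshot('side')
def cr(im,x,y,w=66,h=50): return cv2.resize(im[y-h//2:y+h//2,x-w//2:x+w//2],(396,300),interpolation=cv2.INTER_CUBIC)
save('c2',np.vstack([np.hstack([cr(t,387,238),cr(s,254,285)]),np.hstack([cr(t,210,254),cr(s,213,195)])]))
go((477,324,320),-10)
E
```

```text
t 7.58 pos [527.9  91.1 464.5] F [-0.3 -0.2 -0.4] w 91.8 g 0.0
shift [ 0.2208 -0.0884  0.1454] yaw_y -9.43 tilt [    1.      4.4 -1000. ]
turn [ 0.0001 -0.0014  0.0032]
```

View pics/c2.png

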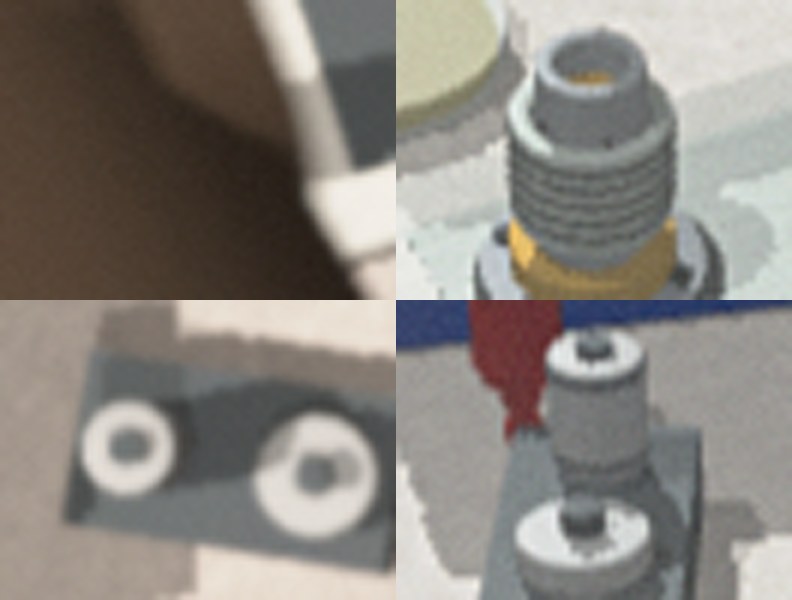

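The lower sleeve edge is down and about 15 mm of tube is bare at (254,278), so the sleeve is caught. The cartridge has not moved. Going to it now.

Call:
{"fn": "servo_tool", "kwargs": {"commands": "0.0442 -0.0177 0.026 0 0 0.0006 -1;0.0442 -0.0177 0.026 0 0 0.0006 -1;0.0442 -0.0177 0.026 0 0 0.0006 -1;0.0442 -0.0177 0.026 0 0 0.0006 -1;0.0442 -0.0177 0.026 0 0 0 -1;0 0 0.015 0 0 0 -1;0 0 0 0 0 0 -1;0 0 0 0 0 0 -1"}}

```text
t: 8.57
eef_pos: [481.4, 315.5, 319.6]
ee_rot: [[0.183, 0.983, 0.001], [0.983, -0.183, -0.0], [-0.0, 0.001, -1.0]]
wrist_force: [0.7, 0.2, 1.0]
width: 92.1
grasp_force: 0.0
```

```bash
python3 -c "
from h import *
go((477,324,225),-10)"
```

```text
t 8.57 pos [481.4 315.5 319.6] F [0.7 0.2 1. ] w 92.1 g 0.0
shift [ 0.0075 -0.0059  0.0946] yaw_y -10.56 tilt [ 9.e-01 -4.e-01 -1.e+03]
turn [ 0.0003  0.0001 -0.0031]
```

Call:
{"fn": "servo_tool", "kwargs": {"commands": "0.0075 -0.006 0.02 0 0 -0.0031 -1;0 0 0.025 0 0 0 -1;0 0 0.025 0 0 0 -1;0 0 0.0165 0 0 0 -1;0 0 0.008 0 0 0 -1;0 0 0 0 0 0 -1;0 0 0 0 0 0 0;0 0 0 0 0 0 0.2;0 0 0 0 0 0 0.2;0 0 0 0 0 0 1;0 0 0 0 0 0 1;0 0 0 0 0 0 1", "newtons": 20}}

```text
t: 10.07
eef_pos: [475.8, 325.4, 224.6]
ee_rot: [[0.171, 0.985, -0.0], [0.985, -0.171, -0.0], [-0.0, -0.0, -1.0]]
wrist_force: [-0.0, -0.1, 0.4]
width: 36.4
grasp_force: 0.0
```

```bash
python3 - <<'E'
from h import *
go((477,324,325),-10)
t=robot.snapshot('top');s=robot.snapshot('side')
def cr(im,x,y,w=66,h=50): return cv2.resize(im[y-h//2:y+h//2,x-w//2:x+w//2],(396,300),interpolation=cv2.INTER_CUBIC)
save('c3',np.hstack([cr(t,210,254),cr(s,213,195)]))
E
```

```text
t 10.07 pos [475.8 325.4 224.6] F [-0.  -0.1  0.4] w 36.4 g 0.0
shift [-0.0012  0.0014 -0.1004] yaw_y -9.86 tilt [   -0.    -0. -1000.]
turn [-0.      0.      0.0008]
```

View pics/c3.png

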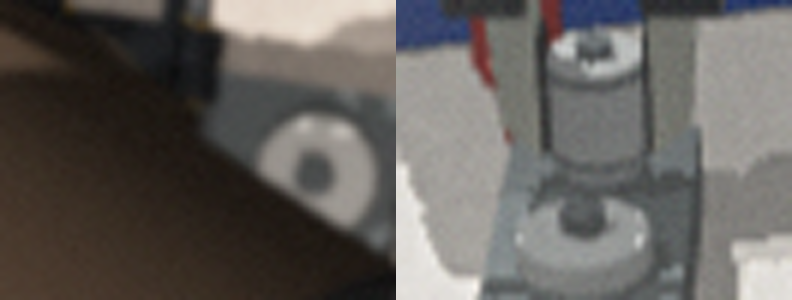

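Call:
{"fn": "servo_tool", "kwargs": {"commands": "0 0 0 0 0 0 1;0 0 0 0 0 0 1;0 0 -0.01 0 0 0 1;0 0 -0.02 0 0 0 1;0 0 -0.03 0 0 0 1;0 0 -0.03 0 0 0 1;0 0 -0.03 0 0 0 1;0 0 -0.03 0 0 0 1;0 0 -0.03 0 0 0 1;0 0 0 0 0 0 1;0 0 0 0 0 0 1"}}

```text
t: 11.55
eef_pos: [475.6, 325.1, 404.1]
ee_rot: [[0.171, 0.985, -0.0], [0.985, -0.171, -0.001], [-0.001, -0.0, -1.0]]
wrist_force: [-0.9, -0.7, -1.0]
width: 35.8
grasp_force: 20.0
```

```bash
python3 -c "
from h import *
go((497,-93.5,392),-10)"
```

```text
t 11.55 pos [475.6 325.1 404.1] F [-0.9 -0.7 -1. ] w 35.8 g 19.99979317188263
shift [-0.4087  0.0928  0.0124] yaw_y -9.87 tilt [-5.e-01 -7.e-01 -1.e+03]
turn [-0.0001  0.0002  0.0007]
```

Call:
{"fn": "servo_tool", "kwargs": {"commands": "-0.02 0.004 0 0 0 0 1;-0.038 0.0089 0 0 0 0 1;-0.042 0.0096 0 0 0 0 1;-0.042 0.0096 0 0 0 0 1;-0.042 0.0096 0 0 0 0 1;-0.042 0.0096 0 0 0 0 1;-0.042 0.0096 0 0 0 0 1;-0.042 0.0096 0 0 0 0 1;-0.042 0.0096 0 0 0 0 1;-0.038 0.0086 0 0 0 0 1;-0.018 0.0035 0 0 0 0 1;0 0 0 0 0 0 1"}}

```text
t: 13.05
eef_pos: [495.8, -94.8, 403.6]
ee_rot: [[0.175, 0.984, -0.002], [0.984, -0.175, -0.0], [-0.001, -0.002, -1.0]]
wrist_force: [-0.3, 0.6, -1.9]
width: 35.5
grasp_force: 20.0
```

Call:
{"fn": "servo_tool", "kwargs": {"commands": "0 0 0 0 0 0 1;0 0 0 0 0 0 1;0 0 0 0 0 0 1"}}

```text
t: 13.42
eef_pos: [496.7, -91.6, 404.6]
ee_rot: [[0.17, 0.985, 0.0], [0.985, -0.17, 0.0], [0.0, 0.0, -1.0]]
wrist_force: [0.2, -0.6, -1.3]
width: 35.3
grasp_force: 20.0
```

```bash
python3 - <<'E'
from h import *
s=robot.snapshot('side')
def cr(im,x,y,w=160,h=120): return cv2.resize(im[y-h//2:y+h//2,x-w//2:x+w//2],(800,600),interpolation=cv2.INTER_CUBIC)
save('c4',cr(s,254,245))
go((497,-93.5,380),-10)
p=np.array(robot.get_state()['eef_pos'])
print('tip expected px',proj('side',[p[0],p[1],p[2]-217]),'mouth px',proj('side',[497,-93.7,156]))
for q in('filter','shoulder','port'): print(q,[(np.round(r['xy'],1).tolist(),round(r['confidence'],2)) for r in robot.pinpoint('side',q)[:3]])
E
```

```text
t 13.47 pos [496.8 -91.7 404.6] F [ 0.   0.  -1.1] w 35.8 g 19.99983161687851
shift [-0.0017  0.0005  0.0246] yaw_y -9.8 tilt [ 1.e-01  0.e+00 -1.e+03]
turn [ 0.     -0.      0.0011]
tip expected px [[253.14185208 250.84581274]] mouth px [[253.7679267  269.69512925]]
filter [([254.0, 251.1], 0.89), ([204.3, 194.4], 0.63)]
shoulder [([250.2, 231.7], 0.9), ([198.4, 179.3], 0.49)]
port [([256.1, 272.1], 0.6)]
```

View pics/c4.png

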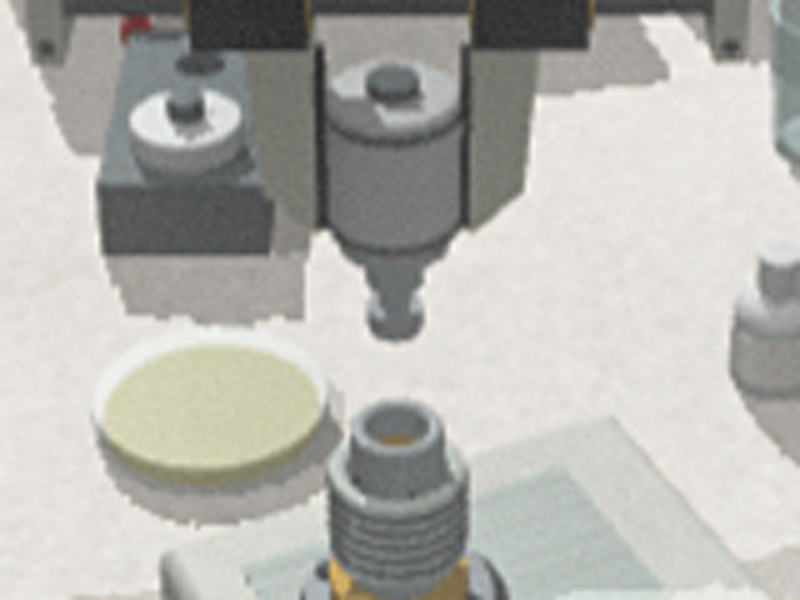

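```bash
python3 - <<'E'
from h import *
for a in((253.0,250),(253,250.6)): print('tip',atz('side',a,187.6))
for a in((253.3,270.2),(253.3,269.7)): print('mouth',atz('side',a,156))
E
```

```text
tip [496.89610095 -89.69395467 187.6       ]
tip [496.66881338 -91.08550431 187.6       ]
mouth [496.16320178 -94.71138589 156.        ]
mouth [496.3470513  -93.59047638 156.        ]
```

Call:
{"fn": "servo_tool", "kwargs": {"commands": "-0.003 0.0003 0.01 0 0 0.001 1;0 0 0.01 0 0 0 1;0 0 0.005 0 0 0 1;0 0 0.002 0 0 0 1;0 0 0 0 0 0 1;0 0 0 0 0 0 1"}}

```text
t: 14.38
eef_pos: [496.6, -95.4, 377.9]
ee_rot: [[0.175, 0.985, 0.0], [0.985, -0.175, -0.0], [0.0, 0.001, -1.0]]
wrist_force: [0.2, 0.1, -2.3]
width: 35.6
grasp_force: 20.0
```

```bash
python3 -c "
from h import *
go((496.5,-94.8,376),-10)"
```

```text
t 14.38 pos [496.6 -95.4 377.9] F [ 0.2  0.1 -2.3] w 35.6 g 19.999841451644897
shift [ 0.0005 -0.0002  0.0019] yaw_y -10.05 tilt [ 5.e-01 -1.e-01 -1.e+03]
turn [ 0.0002 -0.     -0.0003]
```

Descend slowly to a tip height of about 154 mm.

Call:
{"fn": "servo_tool", "kwargs": {"commands": "0.0004 0 0.001 0 0 0 1;0 0 0.001 0 0 0 1;0 0 0.001 0 0 0 1;0 0 0.001 0 0 0 1;0 0 0.001 0 0 0 1;0 0 0.001 0 0 0 1;0 0 0.001 0 0 0 1;0 0 0 0 0 0 1"}}

```text
t: 15.38
eef_pos: [496.6, -95.0, 370.5]
ee_rot: [[0.174, 0.985, -0.0], [0.985, -0.174, -0.0], [-0.0, -0.0, -1.0]]
wrist_force: [-0.3, 0.2, -1.4]
width: 35.7
grasp_force: 20.0
```

Call:
{"fn": "servo_tool", "kwargs": {"commands": "0 0 0.001 0 0 0 1;0 0 0.001 0 0 0 1;0 0 0.001 0 0 0 1;0 0 0 0 0 0 1"}}

```text
t: 15.88
eef_pos: [496.6, -95.0, 367.5]
ee_rot: [[0.175, 0.985, -0.0], [0.985, -0.175, -0.0], [-0.0, -0.0, -1.0]]
wrist_force: [-0.2, 0.1, -1.7]
width: 35.6
grasp_force: 20.0
```

Call:
{"fn": "servo_tool", "kwargs": {"commands": "0 0 0.001 0 0 0 1;0 0 0.001 0 0 0 1;0 0 0.001 0 0 0 1;0 0 0.001 0 0 0 1;0 0 0.001 0 0 0 1;0 0 0.001 0 0 0 1;0 0 0.001 0 0 0 1;0 0 0.001 0 0 0 1;0 0 0 0 0 0 1"}}

```text
t: 17.0
eef_pos: [496.7, -94.9, 360.1]
ee_rot: [[0.174, 0.985, 0.001], [0.985, -0.174, -0.0], [-0.0, 0.001, -1.0]]
wrist_force: [-1.9, -0.3, 4.5]
width: 35.7
grasp_force: 20.0
```

Call:
{"fn": "servo_tool", "kwargs": {"commands": "0 0 0.001 0 0 0 1;0 0 0.001 0 0 0 1;0 0 0.001 0 0 0 1;0 0 0.001 0 0 0 1;0 0 0.001 0 0 0 1;0 0 0.001 0 0 0 1;0 0 0 0 0 0 1", "newtons": 35}}

```text
t: 17.88
eef_pos: [496.6, -95.0, 354.1]
ee_rot: [[0.175, 0.985, 0.0], [0.985, -0.175, -0.0], [-0.0, 0.0, -1.0]]
wrist_force: [-1.6, 0.2, 5.2]
width: 35.1
grasp_force: 35.0
```

Call:
{"fn": "servo_tool", "kwargs": {"commands": "0 0 0.001 0 0 0 1;0 0 0.001 0 0 0 1;0 0 0.001 0 0 0 1;0 0 0.001 0 0 0 1;0 0 0.001 0 0 0 1;0 0 0.001 0 0 0 1;0 0 0 0 0 0 1"}}

```text
t: 18.75
eef_pos: [496.6, -94.9, 348.2]
ee_rot: [[0.174, 0.985, 0.0], [0.985, -0.174, -0.0], [-0.0, 0.001, -1.0]]
wrist_force: [-2.3, 0.3, 6.3]
width: 35.4
grasp_force: 35.0
```

Call:
{"fn": "servo_tool", "kwargs": {"commands": "0 0 0.0005 0 0 0 1;0 0 0.0005 0 0 0 1;0 0 0.0005 0 0 0 1;0 0 0.0005 0 0 0 1;0 0 0.0005 0 0 0 1;0 0 0 0 0 0 1"}}

```text
t: 19.5
eef_pos: [496.8, -95.0, 345.2]
ee_rot: [[0.174, 0.985, 0.001], [0.985, -0.174, -0.0], [0.0, 0.001, -1.0]]
wrist_force: [0.3, 0.4, 4.6]
width: 35.1
grasp_force: 35.0
```

Call:
{"fn": "servo_tool", "kwargs": {"commands": "0 0 0.0005 0 0 0 1;0 0 0.0005 0 0 0 1;0 0 0 0 0 0 1"}}

```text
t: 19.88
eef_pos: [496.8, -95.0, 344.3]
ee_rot: [[0.175, 0.985, 0.001], [0.985, -0.175, -0.0], [0.0, 0.001, -1.0]]
wrist_force: [-0.3, -0.7, 5.8]
width: 35.2
grasp_force: 35.0
```

```bash
python3 - <<'E'
from h import *
s=robot.snapshot('side')
def cr(im,x,y,w=106,h=80): return cv2.resize(im[y-h//2:y+h//2,x-w//2:x+w//2],(795,600),interpolation=cv2.INTER_CUBIC)
save('c5',cr(s,254,260))
go((496.5,-94.8,343),-10)
E
```

```text
t 19.93 pos [496.8 -95.  344.4] F [ 0.7 -0.3  6.2] w 35.4 g 35.00105023384094
shift [ 0.0001 -0.0003  0.0014] yaw_y -10.05 tilt [ 7.e-01 -2.e-01 -1.e+03]
turn [ 0.0002  0.     -0.0003]
```

View pics/c5.png

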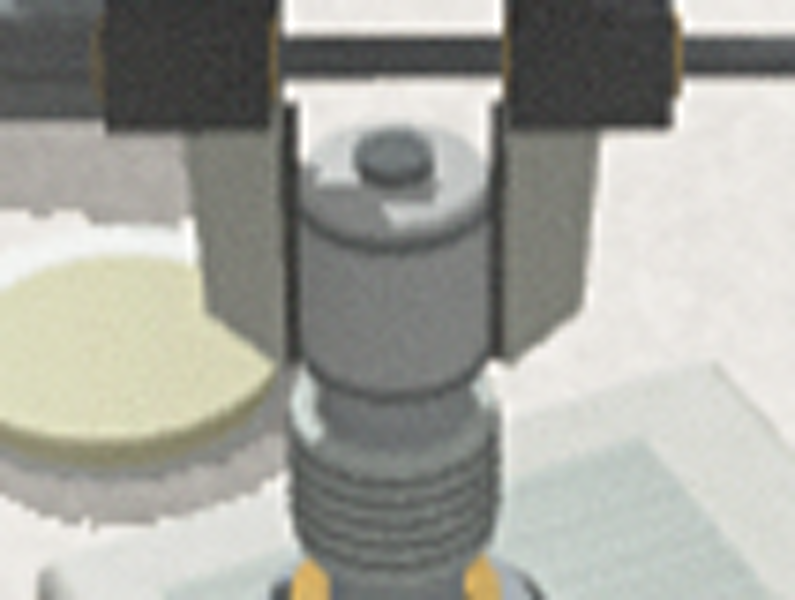

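The sleeve's lower edge is back at row 296 (forward was about 297, caught about 305) and the shoulder sits on the rim. It is locked, so I release gently and retreat.

Call:
{"fn": "servo_tool", "kwargs": {"commands": "0 0 -0.001 0 0 0 1;0 0 -0.0005 0 0 0 1;0 0 0 0 0 0 0.3;0 0 0 0 0 0 -1;0 0 0 0 0 0 -1;0 0 0 0 0 0 -1;0 0 -0.02 0 0 0 -1;0 0 -0.04 0 0 0 -1;0 0 -0.05 0 0 0 -1;0 0 -0.04 0 0 0 -1;0 0 0 0 0 0 -1;0 0 0 0 0 0 -1"}}

```text
t: 21.42
eef_pos: [496.3, -95.0, 494.8]
ee_rot: [[0.175, 0.985, -0.001], [0.985, -0.175, -0.0], [-0.0, -0.001, -1.0]]
wrist_force: [0.0, -0.8, -0.6]
width: 91.7
grasp_force: 0.0
```

```bash
python3 - <<'E'
from h import *
s=robot.snapshot('side')
save('c6',np.hstack([cv2.resize(s[220:300,201:307],(530,400),interpolation=cv2.INTER_CUBIC),cv2.resize(s[160:240,187:240],(265,400))]))
go((496.5,-94.8,343),-10)
E
```

```text
t 21.48 pos [496.2 -95.1 494.4] F [-0.3 -0.2  0. ] w 91.7 g 0.0
shift [0.0004 0.0005 0.1514] yaw_y -10.05 tilt [-2.1e+00  2.0e-01 -1.0e+03]
turn [-0.0007  0.0001 -0.0003]
```

View pics/c6.png

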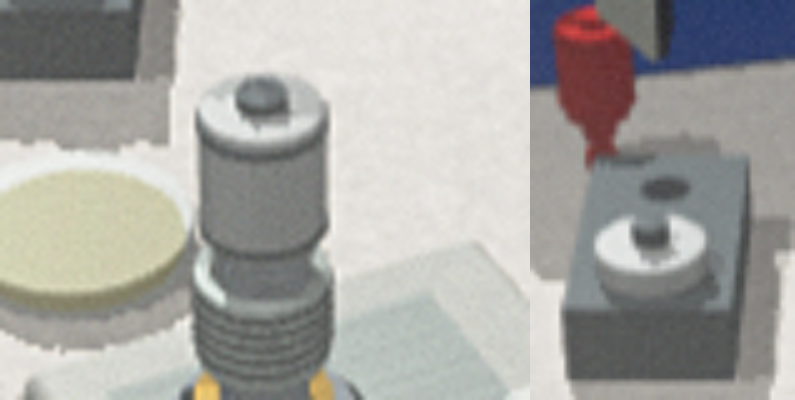

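```bash
python3 - <<'E'
from h import *
for z in(208.5,210,217): print(z,proj('side',[496.6,-94.5,z]))
print(robot.sign_off())
E
```

```text
208.5 [[253.19326534 239.62500939]]
210 [[253.18192735 238.71814148]]
217 [[253.12882046 234.45787094]]
the job is handed in; nothing more can be done
None
```

I handed the job in. The last picture shows the cartridge upright in the coupler at the height expected once locked, the sleeve forward again, the hand clear, and the disc filter and petri dish where they were. The bottle and beaker are not in that close-up. No verdict came back from the judging.

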